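# Open the weighted frame of the capacitor test jig and load a capacitor

### The job

Lift the test jig's counterweighted hold-down frame slowly by its handle, carry it over past its balance point and lay it back gently until its weight rests on the stop and it stays open by itself; do not fling it, let it drop, or force it against the stop. Then load the dark 35 mm capacitor can upright into the jig's spring-clip socket, pressing it firmly but not hard until it is fully home, and let go, leaving the frame open and the other things on the bench undisturbed.

Things in the scene. Friction and masses are not known exactly. Their poses are not given: they have to be found in the camera images.
- jig: Capacitor test jig, bolted to the bench: grey base 280 (x) x 130 (y) x 10 mm. Origin: centre of its underside; x runs from the handle end (-x) to the counterweight end (+x), z up. In its x, y (mm): socket (-50, 0); two bearing cheeks (50, +-57), 108 tall; two rest pillars 14 thick, 80 tall at (-92, +-46); binding posts 28 tall at (-128, +-22)
- frame (a joint): Hinge of the hold-down frame, rad: 0 closed (level), grows as the handle rises and goes over towards jig +x; 1.57 upright. Starts closed and falls shut by itself; 3 to 5 N at the handle lift it. The balance point is unknown, between 0.65 and 1.15; past it the frame falls over by itself on to its stop, which is adjustable: rest is somewhere between 1.45 and 1.87, to be found by feel
- handle (a point): Centre of the frame's round handle bar: 14 mm thick, 86 mm long between the side bars, axis along jig y, 170 mm from the pivot axis, 90 mm above the bench when closed, with free space below and 50 mm free between it and the foot's cross plate. It turns with the frame: a hand kept pointing down lets the bar turn between its pads. Keep it below 0.3 m/s
- pivot (a point): Centre of the frame's hinge axis, which runs along jig y, 90 mm above the bench. The frame: two steel side bars 20 mm high, 6 mm thick, at y = +-46 mm; a 26 mm wide cross plate with a white foot 100 mm from the pivot, over the socket when closed; a steel counterweight of 42 mm diameter, 80 mm long, on raised horns behind the pivot
- stop (a point): Foot of the stop screw on the base plate, 10 mm above the bench. A rubber-capped screw of adjustable height stands here; when the frame is open the counterweight lies on it. A firm stop: once the weight bears on it, pushing the handle on only builds up force: a rise of 4 or 5 N at the handle tells that it has landed, 12 N is too hard
- socket (a point): Centre of the socket's floor, 14 mm above the bench; axes as the jig's. Black block, bore 38.8 mm, 10 mm deep, top 24 mm above the bench. On its -x and +x sides two 14 mm wide sprung brass clip fingers, flared, 40 mm above the bench, grip the can: 10 to 20 N press it in and it stays. Home, its top is 65 mm above the bench. Room for fingers on the -y and +y sides
- bulk_cap: Capacitor can: dark upright cylinder, 35 mm diameter, 51 mm tall, 60 g, with flat light-coloured top, narrower than the spool and taller than the tin beside it; origin at the centre of its underside, z up
- solder_spool: spool of solder wire, blue flanges, 56 mm diameter, 42 mm tall, standing; bystander; origin at the centre of its underside
- flux_tin: flat round tin, 47 mm diameter, 22 mm tall; bystander; origin at the centre of its underside
- fuse_box: flat blue box, 59 x 90 x 21 mm; bystander; origin at the centre of its underside
- small_transformer: small open-frame transformer, 98 x 77 x 44 mm with its leads; bystander; origin at the centre of its underside
- driver_red: red-handled screwdriver, 190 mm long, lying; bystander; origin at the middle of its underside
- clean_brush: green brush, 30 x 85 x 22 mm; bystander; origin at the middle of its underside
Not all that is in view belongs to the job. Leave any purple look-alike of the bulk_cap alone.

How it is judged:
On the way, in this order (a step that is already met when the one before it is completed fails the run):
1. the frame lies back open on its stop, at rest, with the robot's hand off it (value of joint frame above 1.4 rad and velocity of joint frame between -0.05 and 0.05 rad/s and contact force between stop_cap and weight above 1 N and contact force between each of the arm, the fingers and jig below 0.1 N), for 0.3 s.
2. the capacitor is fully home in the socket, upright, with the frame still open (z of bulk_cap in the frame of socket below 0.002 m and horizontal distance between bulk_cap and socket below 0.003 m and angle between bulk_cap's own z axis and vertical below 0.06 rad and value of joint frame above 1.4 rad), for 0.2 s.
At the end, for the whole second after the job is handed in: The frame rests open by itself (joint above 1.40 rad, still, its counterweight bearing on the stop screw), the capacitor stands in the socket with its underside within 2 mm of the floor, within 3 mm of the centre and within 0.06 rad of upright, and the robot has let go of everything (all of step 2 and velocity of joint frame between -0.05 and 0.05 rad/s and contact force between stop_cap and weight above 1 N and contact force between each of the arm, the fingers and jig below 0.1 N and contact force between the fingers and bulk_cap below 0.1 N and linear speed of bulk_cap below 0.01 m/s); the robot touches nothing.
It fails at once if the frame is flung or dropped (faster than 2.2 rad/s) (velocity of joint frame above 2.2 rad/s or velocity of joint frame below -2.2 rad/s).
It fails at once if the frame is forced against its stop with more than 45 N (contact force between stop_cap and weight above 45 N).
It fails at once if the capacitor is pressed on to the socket's floor with more than 40 N (contact force between bulk_cap and socket_floor above 40 N).
It fails at once if a bystander is pushed more than 30 mm (distance of any of solder_spool, flux_tin, fuse_box, small_transformer, driver_red, clean_brush from where it was at the start of the episode above 0.03 m).
It also fails if it takes over 72 s, if anything falls off the work surface, if the arm or the gripper's body presses on something with over 40 N, if the wrist force passes 120 N, or if a joint passes its speed limit or range.

### The arm

A 6-joint arm with a two-finger parallel gripper is mounted at the origin on a cart in front of the work surface, level with it; the furniture and walls round the work are solid. World frame = base frame: x ahead of the robot, y to its left, z up, the work surface at z = 0. Lengths are in m, angles in rad, forces in N, time in s.
With the tool pointing down it reaches from about 0.4 to 0.825 m from the base axis. Payload 7 kg.
Tool frame: the origin (TCP) lies at the very end of the fingers, on their centre line; the grasp point (between the pads) lies arm.hold_point_z behind it (arm.hold_point_z is the distance from the TCP to the grasp point, in m); z points along the fingers, y is the line along which they close (so a half turn about z gives the same grasp; the last joint's range is limited). The gripper opens to 88 mm and grips with 3 to 60 N. Pads are 19 mm wide; open, the fingers measure 130 mm over their backs; the gripper's body (78 mm by 193 mm) begins 47 mm behind the grasp point.
Start: joints at [-0.877, 0.359, 0.012, 0, -1.224, -0.288], TCP at [0.266, -0.62, 0.227] pointing down, gripper open.
Joint ranges: [-3.07, 3.07], [-1.43, 2.12], [-1.02, 1.25], [-3.03, 1.67], [-3.05, -0], [-3.03, 3.03]. Speed limits (rad/s): [2.39, 2.39, 3.01, 3.14, 3.14, 3.14].

### API

Orientations are given as [roll, pitch, yaw] about the fixed x, y, z axes, in that order (R = Rz(yaw) Ry(pitch) Rx(roll)).
In Python, from station import arm gives the robot as it stands.
- The arm moves only by the shell command python3 -m creep 'ROWS' [FORCE]. ROWS is a JSON list of rows, 1 to 20 of them, each of 5 numbers: the finger opening in m, then dx, dy, dz in m, then a turn about the tool's z in rad; each row is the pose to reach, as a shift and turn from the pose commanded when the command began, along the tool's axes at that moment; what a row does not reach only later rows make up. A row lasts 1/12 s, in which the tool goes at most 0.0417 m and 0.125 rad, less where a joint would pass 70% of its speed; a pose out of reach is approached as far as the arm can. The fingers move at their own pace and stop on an object; FORCE is the grip in N (left out, the last holds). Time passes only in rows, so rows that do not move let the fingers close. It prints the time, the measured TCP pose, the force, the opening and the grip force at its end.
- arm.get_state(): the state, without advancing time (a new reading comes with each control period).
- arm.grab_frame(name): name is "scene" or "top" or "wrist"; returns the picture (384x512x3 uint8, red, green, blue); there is no depth.
- arm.camera_params(name): a dict with "fx", "fy", "cx", "cy" (pixels), "T" (4x4, takes a point from camera to world coordinates); the wrist camera has in their place "hand_eye" (4x4, takes a point from camera to tool coordinates, whose origin is the TCP and whose axes are the flange's). Camera axes: x right, y down, z forward; pixel columns grow to the right and rows downward; lengths in m; the calibration is good to about 2 mm. A picture is of the moment at which its call begins: read the wrist's pose just before it. camera_params takes no time and is no camera call.
- arm.job_done(): hands the job in; it is judged then, once.
The state is a dict: "t": time; "q": joint angles; "qd": joint speeds; "joint_efforts": joint torques, N m; "eef_pos": TCP position; "ee_rot": TCP orientation; "force": force on the tool from outside, world axes, zero at the start; "moment": the same for the moment, N m; "width": finger opening in m; "gripper_force": force on a finger pad.
Only numpy, scipy, OpenCV 4.12 (cv2) and the standard library are available. Lean on these libraries where they do the work, as an engineer would, in place of code of your own. Each camera call takes 0.05 s, during which the arm holds its last target. There are 200 camera calls.

## Working session

There is one attempt and no reset: what is moved stays moved. The work goes in short steps, Python scripts to look and compute and a shell command to move; the robot and the scene stay as the last step left them, time stands still between calls to the robot, and variables do not carry over. Pictures are saved under pics/ and viewed, at most 10 in all, crops included, and the job is handed in when it is done.

```bash
ls; mkdir -p pics; python3 - <<'E'
from station import arm
import cv2,numpy as np
np.set_printoptions(precision=4,suppress=True)
for n in("scene","top"):
    cv2.imwrite(f"pics/{n}0.png",cv2.cvtColor(arm.grab_frame(n),cv2.COLOR_RGB2BGR))
    p=arm.camera_params(n);print(n,[p[k] for k in("fx","fy","cx","cy")]);print(p["T"])
print(arm.camera_params("wrist"),arm.hold_point_z);print(arm.get_state())
E
```

```text
pics
scene [498.34245089656133, 498.34245089656133, 255.89692744352925, 191.8496546945757]
[[ 0.4501  0.7866 -0.4228  1.0003]
 [ 0.893  -0.395   0.2158 -0.2246]
 [ 0.0027 -0.4747 -0.8802  1.0593]
 [ 0.      0.      0.      1.    ]]
top [346.8696249590096, 346.8696249590096, 253.36314309321435, 196.66432516052805]
[[-0.0254 -0.9979  0.0596  0.4877]
 [-0.999   0.0232 -0.0372  0.046 ]
 [ 0.0358 -0.0605 -0.9975  0.9334]
 [ 0.      0.      0.      1.    ]]
{'fx': 335.378962506486, 'fy': 335.378962506486, 'cx': 256.88224083901946, 'cy': 192.4969060316729, 'hand_eye': array([[-0.0008, -0.9692, -0.2461,  0.0646],
       [ 1.    , -0.0006, -0.0011, -0.0007],
       [ 0.0009, -0.2461,  0.9692, -0.1581],
       [ 0.    ,  0.    ,  0.    ,  1.    ]])} 0.0188
{'t': 0.1, 'q': array([-0.8769,  0.3593,  0.0111, -0.0003, -1.2241, -0.2881]), 'qd': array([ 0.0001, -0.0004,  0.003 , -0.0004, -0.0002, -0.0006]), 'joint_efforts': array([ -0.001 , -58.4162,  29.3754,   7.0156,   0.0102,  -0.0001]), 'eef_pos': array([ 0.2663, -0.6198,  0.2257]), 'ee_rot': array([ 3.1401, -0.0001, -2.7359]), 'force': array([-0.0352, -0.1967, -0.3829]), 'moment': array([-0.0208, -0.0169,  0.0205]), 'gripper_force': 0.0, 'width': 0.08777571673322246}
```

View pics/scene0.png

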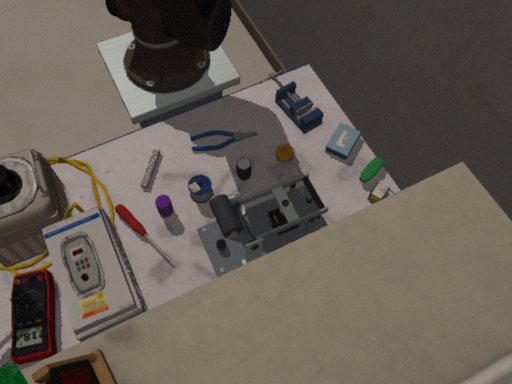

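View pics/top0.png

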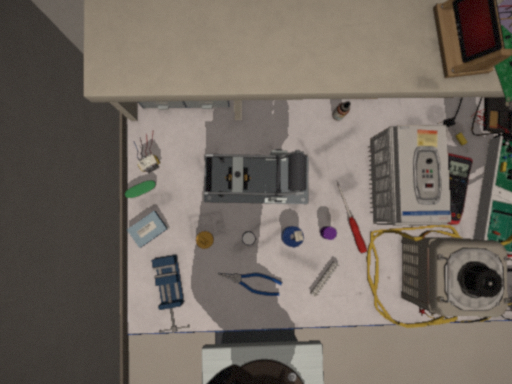

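The scene view shows the jig at about (265,215), with the handle end near (315,195) and the counterweight at (225,215). The purple look-alike is at (164,206). In the top view the jig is at (256,178), with the handle on the left at (208,178) and the weight at (298,172). For the capacitor there are two candidates: the dark can with a light top at top (248,238) / scene (244,168), and the purple can at top (328,232). The dark one fits the description, so I'll confirm it in an enlarged crop.

```bash
python3 - <<'E'
import cv2,numpy as np
a=cv2.imread("pics/top0.png")[140:260,190:320]; b=cv2.imread("pics/scene0.png")[130:275,190:335]
r=lambda i:cv2.resize(i,(400*i.shape[1]//i.shape[1],int(400*i.shape[0]/i.shape[1])),interpolation=cv2.INTER_CUBIC)
a,b=r(a),r(b);h=max(len(a),len(b))
p=lambda i:cv2.copyMakeBorder(i,0,h-len(i),0,0,cv2.BORDER_CONSTANT)
m=np.hstack([p(a),p(b)]);m=np.clip(m*1.6,0,255).astype(np.uint8);print(m.shape)
cv2.imwrite("pics/crop1.png",m)
E
```

```text
(400, 800, 3)
```

View pics/crop1.png

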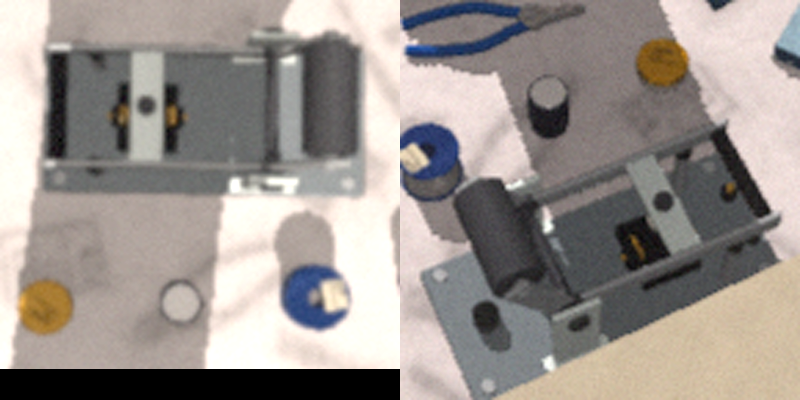

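The crop confirms it: the dark can with a flat light top is at top pixel (248.5,238), between the orange tin and the blue spool. The handle bar is at top (209,175) / scene (316,193).

```bash
cat > h.py <<'E'
from station import arm
import numpy as np, cv2
from scipy.spatial.transform import Rotation as R
np.set_printoptions(precision=4,suppress=True)
def cam(n,s=None):
    p=arm.camera_params(n)
    if n=="wrist":
        s=s or arm.get_state();T=np.eye(4);T[:3,:3]=R.from_euler('xyz',s["ee_rot"]).as_matrix();T[:3,3]=s["eef_pos"];T=T@p["hand_eye"]
    else:T=p["T"]
    return p,T
def ray(n,u,v,s=None):
    p,T=cam(n,s);d=T[:3,:3]@[(u-p["cx"])/p["fx"],(v-p["cy"])/p["fy"],1];return T[:3,3],d
def onz(n,u,v,z,s=None):
    o,d=ray(n,u,v,s);return o+d*(z-o[2])/d[2]
def proj(n,P,s=None):
    p,T=cam(n,s);c=T[:3,:3].T@(np.array(P)-T[:3,3]);return np.array([p["fx"]*c[0]/c[2]+p["cx"],p["fy"]*c[1]/c[2]+p["cy"]])
def tri(n1,a,n2,b):
    o,d=ray(n1,*a);q,e=ray(n2,*b);t=np.linalg.lstsq(np.c_[d,-e],q-o,rcond=None)[0];return (o+d*t[0]+q+e*t[1])/2,np.linalg.norm(o+d*t[0]-q-e*t[1])
def tool(P,s=None): # shift world point -> tool axes from current TCP
    s=s or arm.get_state();return R.from_euler('xyz',s["ee_rot"]).as_matrix().T@(np.array(P)-s["eef_pos"])
def shot(n,f,sc=1,gain=1.5):
    s=arm.get_state();im=cv2.cvtColor(arm.grab_frame(n),cv2.COLOR_RGB2BGR);cv2.imwrite("pics/raw_"+f,im)
    cv2.imwrite("pics/"+f,np.clip(im*gain,0,255).astype(np.uint8));return s,im
E
python3 - <<'E'
from h import *
t=lambda x,y:(190+x*.325,140+y*.325); s=lambda x,y:(190+(x-400)*.3625,130+y*.3625)
print("handle",tri("top",t(58,107),"scene",s(747,175)),onz("top",*t(58,107),.093),onz("scene",*s(747,175),.095))
print("hand ends",onz("top",*t(58,53),.095),onz("top",*t(58,160),.095), onz("scene",*s(722,132),.095),onz("scene",*s(772,218),.095))
print("cap",onz("top",*t(180,300),.051),onz("scene",*s(549,92),.051))
print("foot screw",onz("top",*t(147,105),.1),onz("scene",*s(663,202),.1))
print("base corners",onz("top",*t(42,190),.01),onz("top",*t(365,194),.01),onz("scene",*s(422,272),.01))
print("clips",onz("top",*t(121,116),.035),onz("top",*t(174,115),.035))
print("spool,tin",onz("top",*t(316,297),.042),onz("top",*t(45,306),.022))
print("shelf edge if z=.3,.5",onz("top",256,98,.3),onz("top",256,98,.5),"scene",onz("scene",330,222,.3),onz("scene",330,222,.5), tri("top",(90,98),"scene",(470,165)))
E
```

```text
handle (array([0.596 , 0.1253, 0.0902]), np.float64(0.008405616231221312)) [0.5937 0.1213 0.093 ] [0.5996 0.1275 0.095 ]
hand ends [0.6363 0.1204 0.095 ] [0.5516 0.1219 0.095 ] [0.5563 0.1292 0.095 ] [0.6415 0.1259 0.095 ]
cap [0.4372 0.028  0.051 ] [0.4347 0.0319 0.051 ]
foot screw [0.5929 0.0511 0.1   ] [0.593  0.0548 0.1   ]
base corners [0.5325 0.1438 0.01  ] [ 0.5223 -0.1363  0.01  ] [ 0.5222 -0.1297  0.01  ]
clips [0.5922 0.0737 0.035 ] [0.5921 0.0289 0.035 ]
spool,tin [ 0.4361 -0.0858  0.042 ] [0.4337 0.1416 0.022 ]
shelf edge if z=.3,.5 [0.7096 0.0127 0.3   ] [0.6395 0.0232 0.5   ] scene [0.7426 0.0467 0.3   ] [ 0.8105 -0.0247  0.5   ] (array([0.739 , 0.3522, 0.2467]), np.float64(0.024654236121525525))
```

```bash
python3 - <<'E'
from h import *
print(tool([.585,.123,.19]),tool([.40,-.2,.32]))
E
```

```text
[-0.586   0.5566  0.0365] [-0.2885  0.3331 -0.0938]
```

```bash
python3 -m creep '[[0.088,0,0,-0.09,0],[0.088,0,0,-0.09,0],[0.088,0,0,-0.09,0],[0.088,-0.288,0.333,-0.09,0.44],[0.088,-0.288,0.333,-0.09,0.44],[0.088,-0.288,0.333,-0.09,0.44],[0.088,-0.288,0.333,-0.09,0.44],[0.088,-0.288,0.333,-0.09,0.44],[0.088,-0.288,0.333,-0.09,0.44],[0.088,-0.288,0.333,-0.09,0.44],[0.088,-0.288,0.333,-0.09,0.44],[0.088,-0.288,0.333,-0.09,0.44],[0.088,-0.586,0.557,-0.06,0.44],[0.088,-0.586,0.557,-0.06,0.44],[0.088,-0.586,0.557,-0.06,0.44],[0.088,-0.586,0.557,-0.06,0.44],[0.088,-0.586,0.557,-0.06,0.44],[0.088,-0.586,0.557,0.036,0.44],[0.088,-0.586,0.557,0.036,0.44],[0.088,-0.586,0.557,0.036,0.44]]' 15; python3 -m creep '[[0.03,0,0,0,0],[0.03,0,0,0,0]]'; python3 - <<'E'
from h import *
s,_=shot("wrist","w1.png");print(s["eef_pos"],s["ee_rot"],s["q"],s["force"])
print(proj("wrist",[.596,.123,.09],s))
E
```

```text
t: 1.77
eef_pos: [0.5297, 0.0199, 0.2475]
ee_rot: [3.141, 0.001, 3.108]
force: [0.8, -1.2, -0.4]
width: 0.0878
gripper_force: 0.0
t: 1.93
eef_pos: [0.529, 0.0194, 0.246]
ee_rot: [-3.14, -0.003, 3.11]
force: [0.0, -0.3, 0.9]
width: 0.0794
gripper_force: 0.0
[0.529  0.0194 0.246 ] [-3.1403 -0.0034  3.1101] [ 0.4071  0.1076 -0.2743 -0.0003 -1.1925 -2.0093] [ 0.048  -0.2608  0.928 ]
[363.1716 239.7024]
```

View pics/w1.png

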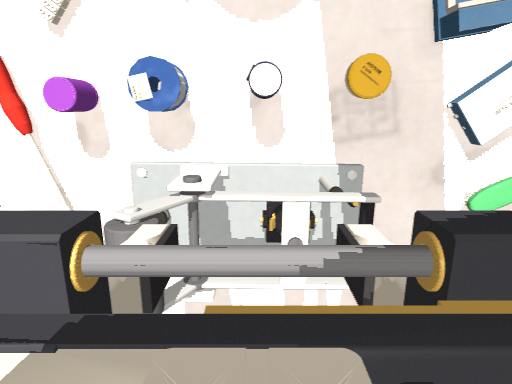

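The wrist view shows the handle bar at about (366,215), partly hidden by the gripper. It also shows the can at (265,80), the tin at (370,75), the spool at (158,85) and the purple can at (68,95). I'll move directly above the handle.

```bash
python3 -m creep '[[0.03,-0.064,0.106,0.056,0],[0.03,-0.064,0.106,0.056,0],[0.03,-0.064,0.106,0.056,0],[0.03,-0.064,0.106,0.056,0],[0.03,-0.064,0.106,0.056,0],[0.03,-0.064,0.106,0.056,0]]'; python3 - <<'E'
from h import *
s,_=shot("wrist","w2.png");print(s["eef_pos"],s["ee_rot"],s["q"],s["force"])
print(proj("wrist",[.596,.123,.09],s))
E
```

```text
t: 2.48
eef_pos: [0.5967, 0.1209, 0.1921]
ee_rot: [-3.141, -0.0, 3.107]
force: [-0.2, 0.1, -0.0]
width: 0.0357
gripper_force: 0.0
[0.5967 0.1209 0.1921] [-3.1412 -0.0004  3.1072] [ 0.5204  0.2753 -0.1891  0.0002 -1.107  -2.1257] [-0.2143  0.0622 -0.0145]
[260.0908 189.3773]
```

View pics/w2.png

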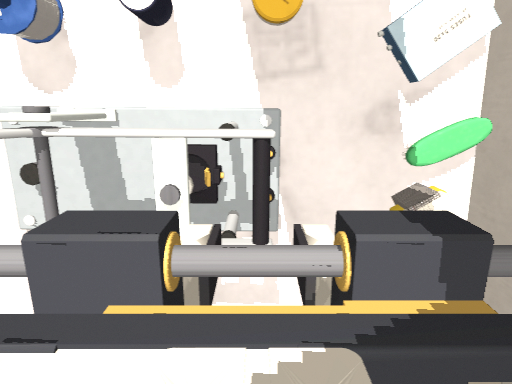

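The handle bar runs from (261,137) to (261,242), and the pivot rod is at u≈42.

```bash
python3 - <<'E'
from h import *
s=arm.get_state()
g=cv2.cvtColor(cv2.imread("pics/raw_w2.png"),cv2.COLOR_BGR2GRAY)
for v in (150,170,190,205,225):
    r=g[v,240:285].astype(int);print(v,[int(i)+240 for i in np.where(r<35)[0]][:1],[int(i)+240 for i in np.where(r<35)[0]][-1:])
c=g[100:250,262];print(c[::3])
for v in (150,190,225): print(onz("wrist",261.5,v,.093,s))
for v in (150,175,200): print(onz("wrist",43,v,.093,s), g[v,30:56])
print(onz("wrist",261.5,137,.093,s),onz("wrist",261.5,242,.093,s))
E
```

```text
150 [254] [274]
170 [254] [269]
190 [253] [271]
205 [253] [268]
225 [253] [268]
[162 162 162 170 162 172 195 192 176 161 172 204 163  28  40  40  40  39
  40  40  40  40  39  38  38  40  37  39  38  38  38  38  37  37  38  37
  36  38  35  36  36  36  37  37  37  35  35  35  35 100]
[0.5644 0.1248 0.093 ]
[0.5961 0.1238 0.093 ]
[0.6254 0.1229 0.093 ]
[ 0.5584 -0.043   0.093 ] [158 158 158 158 134  88  66  66  67  68  67  83  89  71  60  66  65  55
  46  64 136 156 156 157 157 158]
[ 0.5779 -0.0468  0.093 ] [ 47  47  47  46  47  47  48  48  61  87  97  98  97  96  95  92  86  83
  77  70  62  51  43  67 137 158]
[ 0.5981 -0.0508  0.093 ] [158 158 158 158 157 158 157 158 157 158 158 158 133 102  98  98  98  96
  94  91  86  81  75  67  58  48]
[0.5545 0.1252 0.093 ] [0.6402 0.1224 0.093 ]
```

```bash
python3 -m creep '[[0.036,0,0.003,0.03,0],[0.036,0,0.003,0.06,0],[0.036,0,0.003,0.09,0],[0.036,0,0.003,0.11,0],[0.036,0,0.003,0.121,0],[0.036,0,0.003,0.121,0],[0.01,0,0.003,0.121,0],[0.01,0,0.003,0.121,0],[0.01,0,0.003,0.121,0],[0.01,0,0.003,0.121,0],[0.01,0,0.003,0.121,0],[0.01,0,0.003,0.121,0]]' 15
```

```text
t: 3.53
eef_pos: [0.5977, 0.1239, 0.0726]
ee_rot: [-3.141, 0.002, 3.108]
force: [-0.5, -4.9, 4.8]
width: 0.0132
gripper_force: 15.0
```

```bash
python3 -m creep '[[0.01,0,0,-0.004,0],[0.01,0,-0.0002,-0.0085,0],[0.01,0,-0.0008,-0.017,0],[0.01,0,-0.0019,-0.0254,0],[0.01,0,-0.0034,-0.0338,0],[0.01,0,-0.0053,-0.0421,0],[0.01,0,-0.0076,-0.0502,0],[0.01,0,-0.0076,-0.0502,0]]'; python3 -c "
import math
for i in range(7,38):
  t=i*.05;print(round(t,2),round(-.17*(math.cos(.3)-math.cos(t)),4),round(-.17*(math.sin(t)-math.sin(.3)),4))"
```

```text
t: 4.2
eef_pos: [0.5972, 0.1168, 0.1231]
ee_rot: [3.141, 0.002, 3.107]
force: [3.1, -1.8, -3.5]
width: 0.0135
gripper_force: 15.0
0.35 -0.0027 -0.0081
0.4 -0.0058 -0.016
0.45 -0.0093 -0.0237
0.5 -0.0132 -0.0313
0.55 -0.0175 -0.0386
0.6 -0.0221 -0.0458
0.65 -0.0271 -0.0526
0.7 -0.0324 -0.0593
0.75 -0.038 -0.0656
0.8 -0.044 -0.0717
0.85 -0.0502 -0.0775
0.9 -0.0567 -0.0829
0.95 -0.0635 -0.088
1.0 -0.0706 -0.0928
1.05 -0.0778 -0.0972
1.1 -0.0853 -0.1013
1.15 -0.093 -0.1049
1.2 -0.1008 -0.1082
1.25 -0.1088 -0.1111
1.3 -0.1169 -0.1136
1.35 -0.1252 -0.1156
1.4 -0.1335 -0.1173
1.45 -0.1419 -0.1185
1.5 -0.1504 -0.1193
1.55 -0.1589 -0.1197
1.6 -0.1674 -0.1197
1.65 -0.1759 -0.1192
1.7 -0.1843 -0.1183
1.75 -0.1927 -0.117
1.8 -0.201 -0.1153
1.85 -0.2093 -0.1132
```

```bash
python3 -m creep '[[0.01,0,-0.0027,-0.0081,0],[0.01,0,-0.0058,-0.016,0],[0.01,0,-0.0093,-0.0237,0],[0.01,0,-0.0132,-0.0313,0],[0.01,0,-0.0175,-0.0386,0],[0.01,0,-0.0221,-0.0458,0],[0.01,0,-0.0271,-0.0526,0],[0.01,0,-0.0324,-0.0593,0],[0.01,0,-0.038,-0.0656,0],[0.01,0,-0.044,-0.0717,0],[0.01,0,-0.0502,-0.0775,0],[0.01,0,-0.0567,-0.0829,0],[0.01,0,-0.0635,-0.088,0],[0.01,0,-0.0706,-0.0928,0],[0.01,0,-0.0778,-0.0972,0],[0.01,0,-0.0853,-0.1013,0],[0.01,0,-0.093,-0.1049,0],[0.01,0,-0.1008,-0.1082,0],[0.01,0,-0.1088,-0.1111,0],[0.01,0,-0.1088,-0.1111,0]]' 
python3 -c "
import math
for i in range(51,76):
  t=i*.025;print(round(t,3),round(-.17*(math.cos(1.25)-math.cos(t)),4),round(-.17*(math.sin(t)-math.sin(1.25)),4))"
```

```text
t: 5.87
eef_pos: [0.5927, 0.0072, 0.2355]
ee_rot: [3.142, 0.002, 3.108]
force: [-4.6, 2.9, 13.0]
width: 0.0133
gripper_force: 15.0
1.275 -0.004 -0.0013
1.3 -0.0081 -0.0025
1.325 -0.0122 -0.0036
1.35 -0.0164 -0.0045
1.375 -0.0205 -0.0054
1.4 -0.0247 -0.0062
1.425 -0.0289 -0.0069
1.45 -0.0331 -0.0074
1.475 -0.0373 -0.0079
1.5 -0.0416 -0.0082
1.525 -0.0458 -0.0085
1.55 -0.0501 -0.0086
1.575 -0.0543 -0.0087
1.6 -0.0586 -0.0086
1.625 -0.0628 -0.0084
1.65 -0.0671 -0.0081
1.675 -0.0713 -0.0078
1.7 -0.0755 -0.0073
1.725 -0.0797 -0.0067
1.75 -0.0839 -0.006
1.775 -0.0881 -0.0051
1.8 -0.0922 -0.0042
1.825 -0.0964 -0.0032
1.85 -0.1005 -0.0021
1.875 -0.1045 -0.0009
```

```bash
python3 -m creep '[[0.01,0,-0.001,-0.0025,0],[0.01,0,-0.001,-0.0025,0]]'
```

```text
t: 6.03
eef_pos: [0.5926, 0.0065, 0.2358]
ee_rot: [-3.141, 0.0, 3.107]
force: [0.4, -1.2, 2.7]
width: 0.0133
gripper_force: 15.0
```

```bash
python3 -m creep '[[0.01,0,-0.004,-0.0013,0],[0.01,0,-0.008,-0.0025,0],[0.01,0,-0.012,-0.0036,0],[0.01,0,-0.016,-0.0045,0],[0.01,0,-0.0205,-0.0054,0],[0.01,0,-0.0245,-0.006,0],[0.01,0,-0.0245,-0.006,0],[0.01,0,-0.0245,-0.006,0]]' 10
```

```text
t: 6.7
eef_pos: [0.5916, -0.0178, 0.2408]
ee_rot: [-3.141, -0.001, 3.107]
force: [-3.3, -1.9, 4.2]
width: 0.0136
gripper_force: 10.0
```

```bash
python3 -m creep '[[0.01,-0.001,-0.002,-0.001,0],[0.01,-0.001,-0.004,-0.0017,0],[0.01,-0.001,-0.006,-0.002,0],[0.01,-0.001,-0.008,-0.0022,0],[0.01,-0.001,-0.008,-0.0022,0],[0.01,-0.001,-0.008,-0.0022,0]]'
```

```text
t: 7.2
eef_pos: [0.5914, -0.0255, 0.2418]
ee_rot: [-3.141, -0.004, 3.107]
force: [-5.1, -2.9, -0.8]
width: 0.0135
gripper_force: 10.0
```

```bash
python3 -m creep '[[0.01,0.0015,-0.001,-0.0001,0],[0.01,0.0015,-0.002,-0.0002,0],[0.01,0.0015,-0.003,-0.0003,0],[0.01,0.0015,-0.004,-0.0004,0],[0.01,0.0015,-0.004,-0.0004,0]]'
```

```text
t: 7.62
eef_pos: [0.5912, -0.0293, 0.2425]
ee_rot: [-3.142, -0.001, 3.107]
force: [3.0, -3.6, -10.8]
width: 0.0137
gripper_force: 10.0
```

```bash
python3 - <<'E'
from h import *
s,_=shot("scene","s3.png",1,1.6)
i=cv2.imread("pics/s3.png")[130:290,170:350];cv2.imwrite("pics/s3c.png",cv2.resize(i,None,fx=3.6,fy=3.6,interpolation=cv2.INTER_CUBIC))
print(s["eef_pos"],s["force"])
E
```

```text
[ 0.5912 -0.0293  0.2425] [  2.978   -3.6301 -10.8346]
```

View pics/s3c.png

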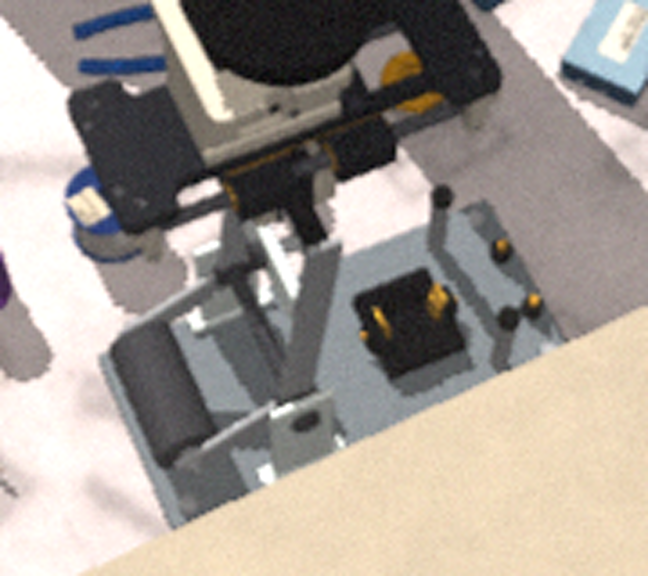

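The frame is nearly upright in the hand and the socket is exposed at crop (412,330). The weight, at crop (165,385), is still above the stop. I'll keep going in 4 mm steps.

```bash
python3 -m creep '[[0.01,-0.0005,-0.001,0.002,0],[0.01,-0.0005,-0.002,0.002,0],[0.01,-0.0005,-0.003,0.002,0],[0.01,-0.0005,-0.004,0.002,0],[0.01,-0.0005,-0.004,0.002,0]]'
```

```text
t: 8.08
eef_pos: [0.5912, -0.0336, 0.2425]
ee_rot: [-3.141, 0.0, 3.108]
force: [-6.0, -1.8, 2.3]
width: 0.0138
gripper_force: 10.0
```

```bash
python3 -m creep '[[0.01,0.0005,-0.001,0,0],[0.01,0.0005,-0.002,0,0],[0.01,0.0005,-0.003,0,0],[0.01,0.0005,-0.004,0,0],[0.01,0.0005,-0.004,0,0]]'
```

```text
t: 8.5
eef_pos: [0.591, -0.0376, 0.2426]
ee_rot: [-3.141, 0.001, 3.108]
force: [-3.9, -3.1, 6.2]
width: 0.0136
gripper_force: 10.0
```

```bash
python3 -m creep '[[0.01,0,0,0,0],[0.01,0,0,0,0]]'
```

```text
t: 8.67
eef_pos: [0.591, -0.0376, 0.2426]
ee_rot: [-3.141, 0.001, 3.108]
force: [-5.2, -2.5, 6.7]
width: 0.0135
gripper_force: 10.0
```

```bash
python3 -m creep '[[0.01,0.0008,-0.001,-0.0008,0],[0.01,0.0008,-0.002,-0.0008,0],[0.01,0.0008,-0.003,-0.0008,0],[0.01,0.0008,-0.004,-0.0008,0],[0.01,0.0008,-0.004,-0.0008,0]]'
```

```text
t: 9.08
eef_pos: [0.5907, -0.0414, 0.2426]
ee_rot: [-3.141, 0.002, 3.107]
force: [2.2, -3.9, 2.3]
width: 0.0133
gripper_force: 10.0
```

```bash
python3 -m creep '[[0.01,0.0002,-0.001,0,0],[0.01,0.0002,-0.002,0,0],[0.01,0.0002,-0.003,0,0],[0.01,0.0002,-0.004,0,0],[0.01,0.0002,-0.004,0,0]]'
```

```text
t: 9.5
eef_pos: [0.5905, -0.0453, 0.2425]
ee_rot: [-3.142, 0.002, 3.108]
force: [4.4, -4.3, 1.1]
width: 0.0134
gripper_force: 10.0
```

```bash
python3 -m creep '[[0.01,-0.0005,-0.001,0,0],[0.01,-0.0005,-0.002,0,0],[0.01,-0.0005,-0.003,0,0],[0.01,-0.0005,-0.004,0,0],[0.01,-0.0005,-0.004,0,0]]'
```

```text
t: 9.92
eef_pos: [0.5903, -0.0494, 0.2423]
ee_rot: [-3.141, 0.001, 3.107]
force: [4.3, -3.9, 1.2]
width: 0.0137
gripper_force: 10.0
```

```bash
python3 -m creep '[[0.01,-0.0008,-0.001,0,0],[0.01,-0.0008,-0.002,0,0],[0.01,-0.0008,-0.003,0,0],[0.01,-0.0008,-0.004,0,0],[0.01,-0.0008,-0.004,0,0]]'
```

```text
t: 10.33
eef_pos: [0.5902, -0.0535, 0.242]
ee_rot: [-3.141, -0.001, 3.107]
force: [0.5, -3.6, 2.9]
width: 0.0135
gripper_force: 10.0
```

```bash
python3 -m creep '[[0.01,0,-0.001,0,0],[0.01,0,-0.002,0,0],[0.01,0,-0.003,0.0001,0],[0.01,0,-0.004,0.0002,0],[0.01,0,-0.004,0.0002,0]]'
```

```text
t: 10.75
eef_pos: [0.59, -0.0574, 0.2417]
ee_rot: [-3.141, -0.001, 3.107]
force: [-2.2, -3.0, 1.5]
width: 0.0138
gripper_force: 10.0
```

```bash
python3 -m creep '[[0.01,0,-0.001,0.0001,0],[0.01,0,-0.002,0.0002,0],[0.01,0,-0.003,0.0003,0],[0.01,0,-0.004,0.0004,0],[0.01,0,-0.004,0.0004,0]]'
```

```text
t: 11.17
eef_pos: [0.5901, -0.0589, 0.2416]
ee_rot: [3.138, -0.0, 3.108]
force: [-5.2, 8.8, 5.4]
width: 0.0134
gripper_force: 10.0
```

Landed: the y force jumped from −3 to +8.8 N at about 1.65 rad. I'll ease back 2 mm.

```bash
python3 -m creep '[[0.01,0.0005,0.002,0,0],[0.01,0.0005,0.002,0,0],[0.01,0.0005,0.002,0,0]]'
```

```text
t: 11.42
eef_pos: [0.59, -0.0585, 0.2416]
ee_rot: [3.141, 0.0, 3.108]
force: [-2.2, 3.3, 3.0]
width: 0.0135
gripper_force: 10.0
```

```bash
python3 -m creep '[[0.01,0,0.0008,0,0],[0.01,0,0.0008,0,0],[0.04,0,0.0008,0,0],[0.04,0,0.0008,0,0],[0.04,0,0.0008,0,0],[0.05,0,0.0008,0,0],[0.05,0,0.0008,0,0],[0.05,0,0.0008,-0.01,0],[0.05,0,0.0008,-0.03,0],[0.05,0,0.0008,-0.06,0],[0.05,0,0.0008,-0.08,0],[0.05,0,0.0008,-0.08,0]]'; python3 - <<'E'
from h import *
s,i=shot("scene","s4.png",1,1.6);print(s["eef_pos"],s["q"],s["force"])
i=cv2.imread("pics/s4.png")[130:290,170:350];cv2.imwrite("pics/s4c.png",cv2.resize(i,None,fx=3.6,fy=3.6,interpolation=cv2.INTER_CUBIC))
E
```

```text
t: 12.42
eef_pos: [0.5919, -0.0587, 0.3276]
ee_rot: [3.142, 0.008, 3.108]
force: [0.3, -0.7, 1.3]
width: 0.0497
gripper_force: 0.0
[ 0.5919 -0.0587  0.3276] [ 0.2308  0.1742 -0.0126  0.0021 -1.3763 -1.8358] [ 0.3229 -0.7417  1.2525]
```

View pics/s4c.png

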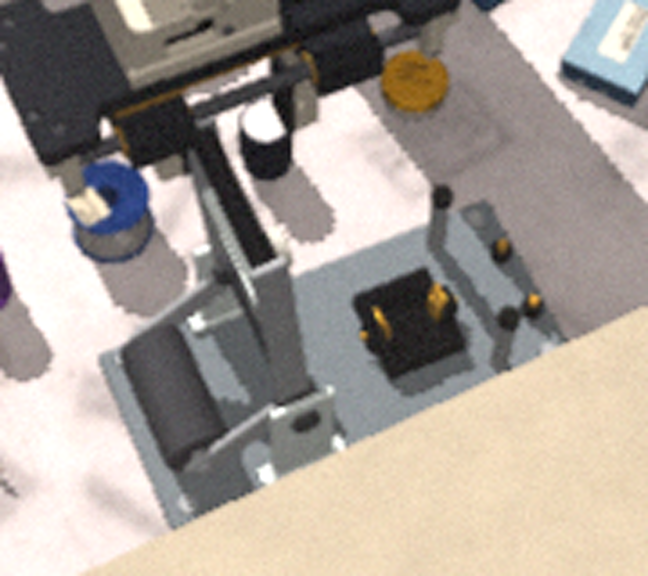

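The frame stays open by itself, with the weight at crop (170,400) on the stop. The can is at crop (266,140) and is undisturbed. I'll turn the hand and move above the can.

```bash
python3 -m creep '[[0.06,0.04,0,0,-0.12],[0.06,0.08,0.02,0,-0.24],[0.06,0.12,0.05,0,-0.36],[0.06,0.158,0.0836,0,-0.48],[0.06,0.158,0.0836,0.03,-0.6],[0.06,0.158,0.0836,0.06,-0.72],[0.06,0.158,0.0836,0.09,-0.84],[0.06,0.158,0.0836,0.108,-0.96],[0.06,0.158,0.0836,0.108,-1.08],[0.06,0.158,0.0836,0.108,-1.2],[0.06,0.158,0.0836,0.108,-1.32],[0.06,0.158,0.0836,0.108,-1.44],[0.06,0.158,0.0836,0.108,-1.571],[0.06,0.158,0.0836,0.108,-1.571],[0.06,0.158,0.0836,0.108,-1.571],[0.06,0.158,0.0836,0.108,-1.571]]'; python3 - <<'E'
from h import *
s,i=shot("wrist","w5.png");print(s["eef_pos"],s["ee_rot"],s["q"],s["force"])
print(proj("wrist",[.436,.03,.051],s))
E
```

```text
t: 13.8
eef_pos: [0.4348, 0.0305, 0.2135]
ee_rot: [3.141, -0.0, -1.609]
force: [0.3, -0.3, 0.4]
width: 0.0607
gripper_force: 0.0
[0.4348 0.0305 0.2135] [ 3.1414 -0.     -1.6089] [ 0.5257 -0.0377 -0.5038 -0.0001 -1.1048 -0.5638] [ 0.2699 -0.3071  0.3781]
[257.2957 176.9674]
```

View pics/w5.png

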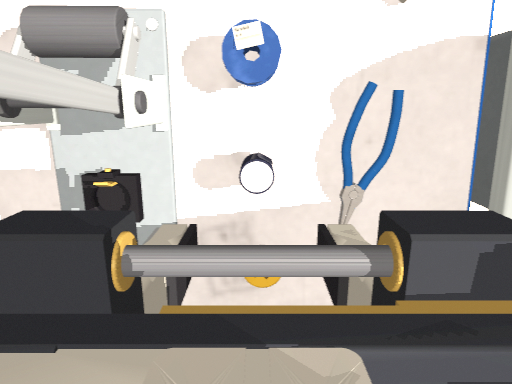

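The wrist view shows the can's top at (257,176), between the open fingers, and the socket bore at about (110,197).

```bash
python3 - <<'E'
from h import *
s=arm.get_state()
g=cv2.cvtColor(cv2.imread("pics/raw_w5.png"),cv2.COLOR_BGR2GRAY)
w=g[145:200,230:285]
print(w[32,::2],w[:,27][::2])
c=cv2.HoughCircles(cv2.resize(w,None,fx=4,fy=4,interpolation=cv2.INTER_CUBIC),cv2.HOUGH_GRADIENT,1,200,param1=80,param2=10,minRadius=55,maxRadius=90)
x,y,r=c[0][0]/4;x+=230;y+=145;print(x,y,r,onz("wrist",x,y,.051,s),"expected r",335*.0175/.30)
h=np.array([.597,.1238]);jx=np.array([-.033,-.9995]);print("socket",h+.07*jx)
print(onz("wrist",110,196,.024,s),proj("wrist",[*(h+.07*jx),.024],s))
E
```

```text
[159 159 156 155 124 103 218 218 218 218 218 219 219 219 219 219 218 218
 218 218 218 172 164 193 194 194 196 200] [214 215 215 214  66  53  31  49 194 219 219 220 220 219 219 219 219 219
 218 218 218 218 218 218  50 214 215 213]
256.875 177.625 16.375 [0.4365 0.0306 0.051 ] expected r 19.54166666666667
socket [0.5947 0.0538]
[0.5949 0.0503 0.024 ] [110.653  199.1946]
```

```bash
python3 -m creep '[[0.06,0,-0.0017,0.04,0],[0.06,0,-0.0017,0.08,0],[0.06,0,-0.0017,0.12,0],[0.06,0,-0.0017,0.15,0],[0.06,0,-0.0017,0.175,0],[0.06,0,-0.0017,0.19,0],[0.06,0,-0.0017,0.1955,0],[0.06,0,-0.0017,0.1955,0],[0.03,0,-0.0017,0.1955,0],[0.03,0,-0.0017,0.1955,0],[0.03,0,-0.0017,0.1955,0],[0.03,0,-0.0017,0.1955,0],[0.03,0,-0.0017,0.1955,0],[0.03,0,-0.0017,0.1955,0]]' 30; python3 -m creep '[[0.03,0,0,-0.03,0],[0.03,0,0,-0.06,0],[0.03,0,0,-0.09,0],[0.03,0,0,-0.112,0],[0.03,0,0,-0.112,0]]'; python3 -c "
from h import *
print(tool([.5947,.0535,.13]))"
```

```text
t: 15.02
eef_pos: [0.437, 0.0307, 0.0189]
ee_rot: [-3.14, 0.001, -1.605]
force: [-1.7, 1.0, 6.9]
width: 0.0341
gripper_force: 30.0
t: 15.43
eef_pos: [0.4392, 0.0316, 0.1348]
ee_rot: [-3.134, 0.003, -1.604]
force: [0.2, -0.1, -0.3]
width: 0.0343
gripper_force: 30.0
[-0.0271 -0.1546  0.0061]
```

```bash
python3 -m creep '[[0.03,-0.02,-0.03,0,0],[0.03,-0.04,-0.06,0,0],[0.03,-0.06,-0.09,0,0],[0.03,-0.075,-0.12,0,0],[0.03,-0.087,-0.1525,0,0],[0.03,-0.087,-0.1525,0,0],[0.03,-0.087,-0.1525,0,0]]'; python3 - <<'E'
from h import *
s,i=shot("wrist","w6.png");print(s["eef_pos"],s["ee_rot"],s["force"])
u=proj("wrist",[.5947,.0538,.024],s);print(u)
x,y=u.astype(int);c=i[max(y-75,0):y+75,x-100:x+100];print(max(y-75,0),x-100)
cv2.imwrite("pics/w6c.png",cv2.resize(np.clip(c*1.8,0,255).astype(np.uint8),None,fx=4,fy=4,interpolation=cv2.INTER_CUBIC))
E
```

```text
t: 16.02
eef_pos: [0.5927, 0.1127, 0.1285]
ee_rot: [3.14, -0.001, -1.605]
force: [-2.1, -0.1, -0.9]
width: 0.0342
gripper_force: 30.0
[0.5927 0.1127 0.1285] [ 3.1398 -0.0008 -1.6052] [-2.1173 -0.0904 -0.9159]
[253.4544 117.486 ]
42 153
```

View pics/w6c.png

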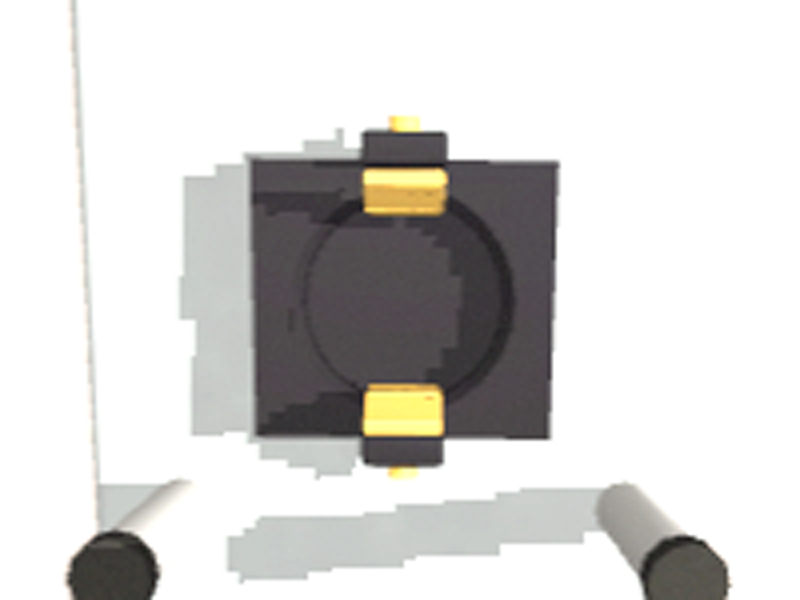

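The crop shows the socket block centred at crop (404,301), which is image (253.7,117), within half a pixel of the prediction. So the socket is at about (0.5946, 0.0538).

```bash
python3 -c "
from h import *
print(tool([.5946,.0538,.075]))"
```

```text
[ 0.0582 -0.0051  0.0538]
```

```bash
python3 -m creep '[[0.03,0.025,-0.002,0,0],[0.03,0.05,-0.004,0,0],[0.03,0.058,-0.005,0.01,0],[0.03,0.058,-0.005,0.03,0],[0.03,0.058,-0.005,0.045,0],[0.03,0.058,-0.005,0.053,0],[0.03,0.058,-0.005,0.053,0],[0.03,0.058,-0.005,0.053,0],[0.03,0.058,-0.005,0.053,0]]'; python3 -c "
from h import *
s=arm.get_state();print(s['eef_pos'],s['ee_rot'],tool([.5946,.0538,.033]))"
```

```text
t: 16.82
eef_pos: [0.5954, 0.0545, 0.078]
ee_rot: [-3.14, 0.0, -1.604]
force: [0.4, 0.3, -0.2]
width: 0.0341
gripper_force: 30.0
[0.5954 0.0545 0.078 ] [-3.1404  0.0003 -1.6043] [0.0007 0.0009 0.045 ]
```

```bash
python3 -m creep '[[0.03,0.0007,0.0009,0.005,0],[0.03,0.0007,0.0009,0.01,0],[0.03,0.0007,0.0009,0.014,0],[0.03,0.0007,0.0009,0.018,0],[0.03,0.0007,0.0009,0.022,0],[0.03,0.0007,0.0009,0.024,0],[0.03,0.0007,0.0009,0.024,0]]'
```

```text
t: 17.4
eef_pos: [0.5951, 0.0545, 0.0531]
ee_rot: [-3.14, 0.001, -1.604]
force: [2.6, 4.0, -0.4]
width: 0.0341
gripper_force: 30.0
```

```bash
python3 -m creep '[[0.03,0,0,0.002,0],[0.03,0,0,0.004,0],[0.03,0,0,0.006,0],[0.03,0,0,0.008,0],[0.03,0,0,0.008,0]]'
```

```text
t: 17.82
eef_pos: [0.5956, 0.054, 0.0457]
ee_rot: [-3.139, 0.001, -1.604]
force: [4.0, 2.4, 1.6]
width: 0.0342
gripper_force: 30.0
```

```bash
python3 -m creep '[[0.03,0,0,0.0015,0],[0.03,0,0,0.003,0],[0.03,0,0,0.0045,0],[0.03,0,0,0.006,0],[0.03,0,0,0.006,0]]'
```

```text
t: 18.23
eef_pos: [0.5951, 0.054, 0.0398]
ee_rot: [-3.14, 0.001, -1.604]
force: [1.1, 3.3, 6.0]
width: 0.034
gripper_force: 30.0
```

```bash
python3 -m creep '[[0.03,0,0,0.0015,0],[0.03,0,0,0.003,0],[0.03,0,0,0.0045,0],[0.03,0,0,0.0045,0],[0.03,0,0,0.0045,0]]'
```

```text
t: 18.65
eef_pos: [0.5951, 0.0539, 0.0354]
ee_rot: [-3.14, 0.001, -1.604]
force: [0.9, 4.4, 6.2]
width: 0.0341
gripper_force: 30.0
```

Bottom is about 2.5 mm above the floor. I'll press on in small steps.

```bash
python3 -m creep '[[0.03,0,0,0.0008,0],[0.03,0,0,0.0016,0],[0.03,0,0,0.0024,0],[0.03,0,0,0.0024,0],[0.03,0,0,0.0024,0]]'
```

```text
t: 19.07
eef_pos: [0.5951, 0.0539, 0.0331]
ee_rot: [-3.14, 0.001, -1.604]
force: [0.2, 2.8, 7.0]
width: 0.0342
gripper_force: 30.0
```

```bash
python3 -m creep '[[0.03,0,0,0.0007,0],[0.03,0,0,0.0014,0],[0.03,0,0,0.0014,0],[0.03,0,0,0.0014,0]]'
```

```text
t: 19.4
eef_pos: [0.5951, 0.054, 0.0329]
ee_rot: [-3.139, 0.001, -1.604]
force: [-3.2, 3.9, 17.6]
width: 0.0345
gripper_force: 30.0
```

The floor is reached: motion stopped at z=0.0329 as predicted and the force rose to 17.6 N. I'll relax, open and retreat.

```bash
python3 -m creep '[[0.03,0,0,-0.001,0],[0.03,0,0,-0.001,0],[0.05,0,0,-0.001,0],[0.055,0,0,-0.001,0],[0.055,0,0,-0.001,0],[0.055,0,0,-0.001,0],[0.055,0,0,-0.001,0],[0.055,0,0,-0.01,0],[0.055,0,0,-0.03,0],[0.055,0,0,-0.06,0],[0.055,-0.04,0,-0.09,0],[0.055,-0.08,0,-0.09,0],[0.055,-0.08,0,-0.09,0],[0.055,-0.08,0,-0.09,0]]'; python3 - <<'E'
from h import *
s,i=shot("wrist","w7.png");print(s["eef_pos"],s["force"]);print(proj("wrist",[.5946,.0538,.065],s))
a=np.clip(i[0:230,130:380]*1.6,0,255).astype(np.uint8);s,j=shot("scene","s7.png");b=cv2.resize(np.clip(j[130:290,170:350]*1.6,0,255).astype(np.uint8),(400,355))
a=cv2.resize(a,(400,368));b=cv2.copyMakeBorder(b,0,13,0,0,cv2.BORDER_CONSTANT)
cv2.imwrite("pics/fin.png",np.hstack([a,b]))
E
```

```text
t: 20.57
eef_pos: [0.5973, 0.1359, 0.1223]
ee_rot: [-3.14, 0.001, -1.602]
force: [-0.3, 0.5, 0.2]
width: 0.0548
gripper_force: 0.0
[0.5973 0.1359 0.1223] [-0.2844  0.467   0.2457]
[259.7482  80.0879]
```

View pics/fin.png

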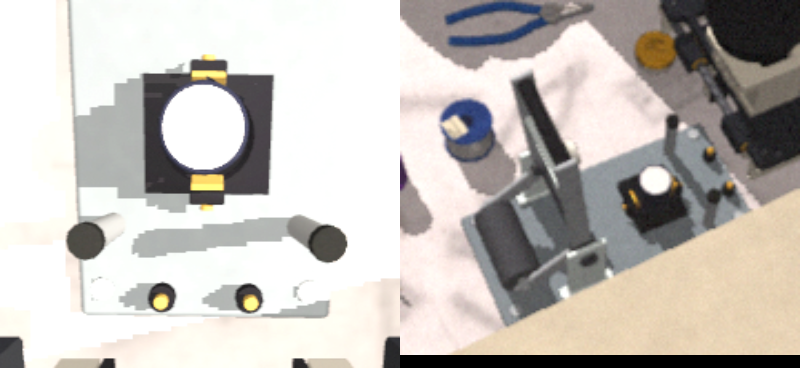

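The can is upright between the clips, with its top at crop (204,128), within about 1.5 mm of centre. The frame stays open with its weight on the stop, and the hand is clear.

```bash
python3 -c "
from station import arm
print(arm.job_done())"
```

```text
the job is handed in; nothing more can be done
None
```

I handed the job in at about 20.6 s: the frame rests open on its stop at about 1.65 rad, the capacitor can is fully home and upright in the socket, and the hand is clear. The hand-in returned no verdict, and I saw no sign that a bystander had moved.

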